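Bring the plate carriage to the red stop

ROBOT

A 6-joint arm with a two-finger parallel gripper is mounted at the origin on a cart in front of the work surface, level with it; the furniture and walls round the work are solid. World frame = base frame: x ahead of the robot, y to its left, z up, the work surface at z = 0. Lengths are in mm, angles in rad, forces in N, time in s.
With the tool pointing down it reaches from about 350 to 975 mm from the base axis. Payload 7.1 kg.
Tool frame: the origin (TCP) lies between the finger pads; the fingertips stand 22 mm ahead of it and the grasp point (between the pads) lies 3 mm ahead of it (arm.nose_length is the z of the fingertips in the tool frame, in mm); z points along the fingers, y is the line along which they close (so a half turn about z gives the same grasp; the last joint's range is limited). The gripper opens to 88 mm and grips with 3 to 60 N. Pads are 20 mm wide; open, the fingers measure 115 mm over their backs; the gripper's body (75 mm by 178 mm) begins 61 mm behind the grasp point.
Start: joints at [-1.14, 0.423, 1.63, -0, 1.089, -0.019], TCP at [271.755, -562.809, 244.675] pointing down, gripper open.
Joint ranges: [-3, 3], [-0.9, 2.11], [0.09, 2.58], [-1.31, 4.45], [0.11, 2.69], [-2.54, 2.54]. Speed limits (rad/s): [2.39, 2.39, 3.01, 3.14, 3.14, 3.14].

INTERFACE

Orientations are given as a unit quaternion [x, y, z, w].
In Python, from rig import arm gives the robot as it stands.
- The arm moves only by the tool jog_arm, never from a script. Its argument "moves" is a list of rows, each a list of 7 numbers: the turn, a rotation vector about the tool's x, y, z in degrees, then the shift along the tool's x, y, z in m, then the finger opening in m, from 0 to 0.0878. In form: [[ax, ay, az, tx, ty, tz, jaw], ...]. A call has 1 to 5 rows; each row is the pose to reach, as a shift and turn from the pose commanded when the call began, along the tool's axes at that moment; what a row does not reach only later rows make up. A row lasts 1/12 s, in which the tool goes at most 41.7 mm and 7.16 degrees, less where a joint would pass 70% of its speed; a pose out of reach is approached as far as the arm can. A call with a gripper value outside its range is refused whole. The fingers move at their own pace and stop on an object; "force" is the grip in N (left out, the last holds). Time passes only in rows, so rows that repeat a pose let the fingers close. It gives the time, the measured TCP pose, the force, the opening and the grip force at its end, in the units of the state.
- arm.read_state(): the state, without advancing time (a new reading comes with each control period).
- arm.camera(name): name is "scene" or "top" or "wrist"; returns the picture (420x560x3 uint8, red, green, blue); there is no depth.
- arm.get_calibration(name): a dict with "vfov" (degrees; the focal length in pixels is half the picture's height over the tangent of half this angle, whatever the lens; pixels are square), "cx", "cy" (the principal point, pixels), "world_from_camera" (4x4, takes a point from camera to world coordinates). Camera axes: x right, y down, z forward; pixel columns grow to the right and rows downward; lengths in mm; the calibration is good to about 2 mm. A picture is of the moment at which its call begins: read the wrist's pose just before it. get_calibration takes no time and is no camera call; for the wrist camera it gives the pose at the moment of the call.
- arm.sign_off(): hands the job in; it is judged then, once.
Trained networks look in the newest picture that a camera, given by its name, has taken for a name from the list of things; names that differ only in an ending like _2 or _b are one class to them, and where a whole thing is asked for, a point or a joint stands for the part that bears it (a point fixed in the world has none). Each returns a list of dicts, best first, with "p" (0 to 1); they miss things now and then, are a little off and sometimes report something else, mostly with a low value. They report only what shows in the picture. A call takes as long as a camera call.
- arm.spot_in(camera, thing): "box" ([left, top, right, bottom] in pixels, round what is visible of it).
- arm.place_of(camera, thing): "pixel" ([column, row] in pixels: a listed point, or the origin of a listed thing).
The state is a dict: "t": time; "q": joint angles; "dq": joint speeds; "joint_torque": joint torques, N m; "ee_pos": TCP position; "ee_rot": TCP orientation; "ft_force": force on the tool from outside, world axes, zero at the start; "moment": the same for the moment, N m; "gripper_width": finger opening in mm; "gripper_force": force on a finger pad.
Only numpy, scipy, OpenCV 4.12 (cv2) and the standard library are available. Lean on these libraries where they do the work, as an engineer would, in place of code of your own. Each camera call takes 0.05 s, during which the arm holds its last target. There are 200 camera calls.

TASK

Bring the well plate on the slide stage to its reading position: with the fingertips, press the dished black pad in the middle of the blue carriage all the way down to free its brake, and with the pad kept down push the carriage along the rail until it is up against the red stop. Then let the pad spring back up so the brake holds the carriage there, and take the hand away. Only press and push: do not pinch the pad, do not shove the carriage while its brake is on, and leave everything else on the bench where it stands.

Things in the scene. Friction and masses are not known exactly. Their poses are not given: they have to be found in the camera images.
- carriage_mid (a point): centre of the top deck of the blue carriage saddle (saddle 100 mm along the rail, 70 mm across, deck 48 mm above the bench). The point is on the rail's centre line; its y axis runs along the rail, its x axis points across it to the side of the aluminium tray with the white well plate, z up. The plate (86 x 128 x 16 mm, top 48 mm above the bench) is fixed to the tray and rides with the carriage
- pad_top (a point): centre of the dished floor of the black brake pad, 62 mm above the bench when up; same axes as carriage_mid and straight above it. The pad is 36 mm across the rail and 64 mm along it, with a 5 mm high ridge 6 mm thick at either end along the rail, so 52 mm of flat floor, marked with thin yellow lines, lie between the ridges; a fingertip resting on the floor drags the carriage along by friction or by the ridge
- brake_pad (a joint): how far the black pad is pressed straight down, m: about 0 up (brake on, carriage held by about 18 to 28 N of friction), 0.006 fully down. Springs back by itself. It takes about 3 N at 0.0015, 8 N from 0.003 on and 9 N to a hard end at 0.006; pressed 0.003 or more the brake is off
- carriage (a joint): position of the carriage along the rail, m, growing towards the y axis of carriage_mid; 0 at the rail's middle. With the brake off it slides with about 1 N of friction and some damping
- red_stop_mid (a point): the red stop block, the goal: 30 mm along the rail, 54 mm across, top 50 mm above the bench, fixed on the rail at one side or the other of the carriage. The point is on the rail's centre line in the middle of the block, 48 mm above the bench. With the carriage up against the stop it lies 65 mm from carriage_mid along the rail
- grey_stop_mid (a point): the same kind of stop block in grey, at the other side of the carriage; not the goal
- stage: the slide stage, fixed to the bench: white base plate 460 mm long (along its y axis) and 180 mm wide (x from -50 to +130 mm), 12 mm high, with an aluminium rail along y through its origin; the origin is at bench height. Carriage, pad and stops stand on it
- petri: bystander: petri dish, 60 mm across, 15 mm high, loose on the bench before the stage; origin at the centre of its underside
- marker: bystander: yellow highlighter lying on the bench before the stage, 133 x 21 x 16 mm, long along its y; origin at its underside
- vial: bystander: small clear vial with an orange cap, 38 mm across, 66 mm high, loose on the bench behind the stage; origin at its underside
- reagent: bystander: reagent bottle with a blue cap, 58 mm across, 98 mm high, loose on the bench behind the stage; origin at its underside
- tube_rack: bystander: blue rack with microtubes, 62 x 105 x 34 mm, loose on the bench behind the stage; origin at its underside

How it is judged (in metres and radians):
On the way, in this order (a step that is already met when the one before it is completed fails the run):
1. the pad is pressed well down before the carriage has moved away from its starting place (value of joint brake_pad above 0.0025 m and distance of carriage_mid from where it was at the start of the episode below 0.012 m), for 0.1 s.
2. the carriage is up against the red stop with the pad still down (horizontal distance between carriage_mid and red_stop_mid below 0.068 m and value of joint brake_pad above 0.0015 m), for 0.1 s.
At the end, for the whole second after the job is handed in: the carriage stands at rest within 3 mm of touching the red stop (centres less than 68 mm apart) and the pad is up again (less than 1 mm down) (horizontal distance between carriage_mid and red_stop_mid below 0.068 m and value of joint brake_pad below 0.001 m and velocity of joint carriage between -0.005 and 0.005 m/s).
It fails at once if the carriage is shoved (over 15 mm/s) with its brake on (pad less than 0.8 mm down) (value of joint brake_pad below 0.0008 m and (velocity of joint carriage above 0.015 m/s or velocity of joint carriage below -0.015 m/s)).
It fails at once if the pad is taken between the fingers (grasp point within 10 mm of the pad's top) (distance between the grasp point and pad_top below 0.01 m).
It fails at once if a bystander is lifted, carried or pushed more than 20 mm (distance of any of petri, marker, vial, reagent, tube_rack from where it was at the start of the episode above 0.02 m).
It fails at once if a standing bystander is tipped over (angle between any of vial, reagent, tube_rack, petri's own z axis and vertical above 0.5 rad).
It also fails if it takes over 40 s, if anything falls off the work surface, if the arm or the gripper's body presses on something with over 40 N, if the wrist force passes 120 N, or if a joint passes its speed limit or range.

## Working session

There is one attempt and no reset: what is moved stays moved. The work goes in short steps, Python scripts to look and compute and a tool call to move; the robot and the scene stay as the last step left them, time stands still between calls to the robot, and variables do not carry over. Pictures are saved under pics/ and viewed, at most 10 in all, crops included, and the job is handed in when it is done.

Besides the shell and the picture viewer there is one more tool, called after ">>>" as a command line: name --pt "numbers of a row" for each row, then --argument value for the rest. jog_arm: Moves the arm, as the interface text tells. Its arguments: {"type":"object","properties":{"moves":{"type":"array"},"force":{"type":"number"}},"required":["moves"]}

```bash
mkdir -p pics; cat > h.py <<'E'
import numpy as np, cv2
from rig import arm
def ray(cam,px,z,cal=None):
    c=cal or arm.get_calibration(cam); T=np.array(c["world_from_camera"])
    f=210/np.tan(np.radians(c["vfov"])/2)
    d=T[:3,:3]@np.array([(px[0]-c["cx"])/f,(px[1]-c["cy"])/f,1]); o=T[:3,3]
    return o+d*(z-o[2])/d[2]
E
python3 - <<'E'
from h import *
ims=[]
for cam in("top","scene"):
    im=arm.camera(cam); cv2.imwrite(f"pics/{cam}0.png",im[:,:,::-1])
    for n,z in(("carriage_mid",48),("pad_top",62),("red_stop_mid",48),("grey_stop_mid",48),("stage",0)):
        for r in arm.place_of(cam,n)[:1]: print(cam,n,round(r["p"],2),np.round(r["pixel"]),np.round(ray(cam,r["pixel"],z)))
s=arm.read_state();print(s["t"],s["ee_pos"],s["ee_rot"],s["ft_force"],arm.get_calibration("top"))
E
```

```text
top carriage_mid 0.86 [279. 273.] [505. 140.  48.]
top pad_top 0.94 [278. 276.] [501. 141.  62.]
top red_stop_mid 0.55 [183. 231.] [579. 314.  48.]
top grey_stop_mid 0.61 [359. 304.] [450.  -6.  48.]
top stage 0.91 [280. 274.] [501. 136.   0.]
scene carriage_mid 0.64 [320. 229.] [514. 126.  48.]
scene pad_top 0.79 [322. 227.] [507. 134.  62.]
scene red_stop_mid 0.7 [226. 287.] [576. 319.  48.]
scene grey_stop_mid 0.55 [387. 195.] [449. -20.  48.]
scene stage 0.73 [319. 252.] [507. 135.   0.]
0.6 [ 271.75551571 -562.81022064  244.67991365] [ 9.74819970e-01  2.22993332e-01  7.19846271e-06 -4.64343546e-06] [-0.14138755 -0.16383449  0.72348895] {'vfov': 46.5926740674006, 'cx': 280.72415934175183, 'cy': 217.01500342650422, 'world_from_camera': array([[ 4.77105811e-03, -9.97276201e-01,  7.36031016e-02,
         5.40928075e+02],
       [-9.99483490e-01, -7.09489918e-03, -3.13435200e-02,
         1.64955566e+02],
       [ 3.17803531e-02, -7.34155431e-02, -9.96794947e-01,
         9.37086062e+02],
       [ 0.00000000e+00,  0.00000000e+00,  0.00000000e+00,
         1.00000000e+00]])}
```

View pics/top0.png

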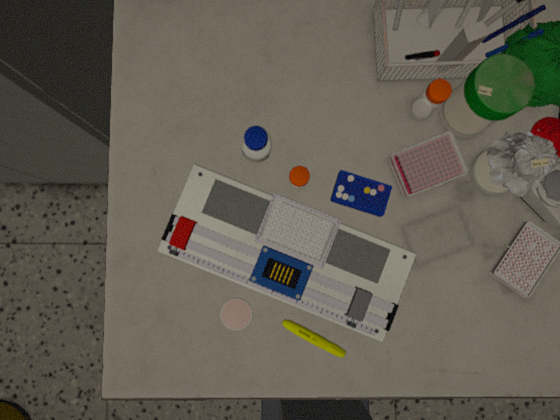

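View pics/scene0.png

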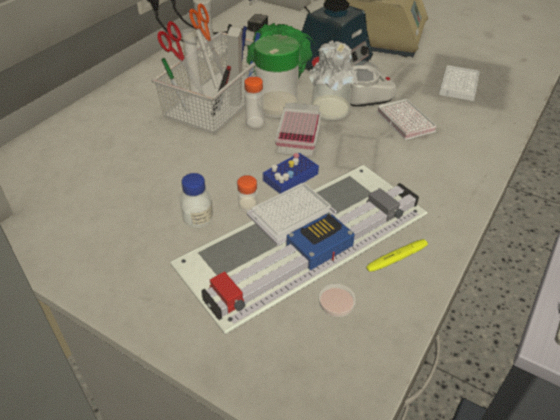

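The red stop is at pixel (183,233), which is world (579,314). The carriage is at (282,272), about (503,140), and the grey stop is at (359,304). So the push is about 125 mm along the rail, at roughly 68° in world axes. I'll move to a hover over the pad with the fingers closed and the closing axis along the rail.

>>> jog_arm --pt "0 0 -6.6 0.026 -0.027 0.002 0" --pt "0 0 -13.2 0.051 -0.053 0.004 0" --pt "0 0 -19.8 0.077 -0.08 0.006 0" --pt "0 0 -26.4 0.103 -0.106 0.008 0" --pt "0 0 -33 0.128 -0.133 0.01 0" --force 15

```text
t: 1.02
ee_pos: [329.5, -385.9, 234.7]
ee_rot: [0.87, 0.493, 0.0, 0.0]
ft_force: [1.3, -0.8, -0.8]
gripper_width: 57.9
gripper_force: 0.0
```

>>> jog_arm --pt "0 0 -6.6 0.036 -0.008 0.002 0" --pt "0 0 -13.2 0.072 -0.016 0.004 0" --pt "0 0 -19.8 0.108 -0.025 0.006 0" --pt "0 0 -26.4 0.144 -0.033 0.008 0" --pt "0 0 -33 0.18 -0.042 0.01 0"

```text
t: 1.43
ee_pos: [387.0, -210.2, 224.9]
ee_rot: [0.694, 0.72, 0.0, 0.0]
ft_force: [0.8, 0.0, -0.4]
gripper_width: 24.5
gripper_force: 0.0
```

>>> jog_arm --pt "0 0 -6.6 0.035 0.013 0.002 0" --pt "0 0 -13.2 0.07 0.025 0.004 0" --pt "0 0 -19.8 0.104 0.038 0.006 0" --pt "0 0 -26.4 0.139 0.05 0.008 0" --pt "0 0 -33 0.174 0.063 0.01 0"

```text
t: 1.85
ee_pos: [444.5, -34.0, 214.9]
ee_rot: [0.461, 0.887, 0.0, 0.0]
ft_force: [-0.0, -0.2, 0.5]
gripper_width: 0.6
gripper_force: 0.0
```

>>> jog_arm --pt "0 0 -6.6 0.022 0.03 0.002 0" --pt "0 0 -13.2 0.044 0.059 0.004 0" --pt "0 0 -19.8 0.067 0.088 0.006 0" --pt "0 0 -26.4 0.089 0.118 0.008 0" --pt "0 0 -33 0.111 0.148 0.01 0"

```text
t: 2.27
ee_pos: [502.7, 141.8, 204.8]
ee_rot: [0.19, 0.982, 0.0, 0.0]
ft_force: [0.9, -1.4, 0.5]
gripper_width: 0.7
gripper_force: 0.0
```

```bash
python3 - <<'E'
from h import *
s=arm.read_state(); cal=arm.get_calibration("wrist"); im=arm.camera("wrist"); cv2.imwrite("pics/w1.png",im[:,:,::-1])
q=s["ee_rot"];print(s["ee_pos"],np.degrees(2*np.arctan2(q[1],q[0])),s["q"])
for n,z in(("carriage_mid",48),("pad_top",62),("red_stop_mid",48),("grey_stop_mid",48)):
    for r in arm.place_of("wrist",n)[:1]: print(n,round(r["p"],2),np.round(r["pixel"]),np.round(ray("wrist",r["pixel"],z,cal),1))
E
```

```text
[502.73778658 141.75490903 204.77886295] 158.11897302633344 [ 2.52092066e-01  3.27138444e-01  1.88796060e+00 -1.03038000e-04
  9.26058549e-01 -9.36746389e-01]
carriage_mid 0.65 [273. 208.] [505.7 137.3  48. ]
pad_top 0.77 [270. 211.] [504.1 135.7  62. ]
red_stop_mid 0.6 [495. 205.] [574.8 317.6  48. ]
grey_stop_mid 0.95 [ 95. 209.] [448.5  -6.3  48. ]
```

View pics/w1.png

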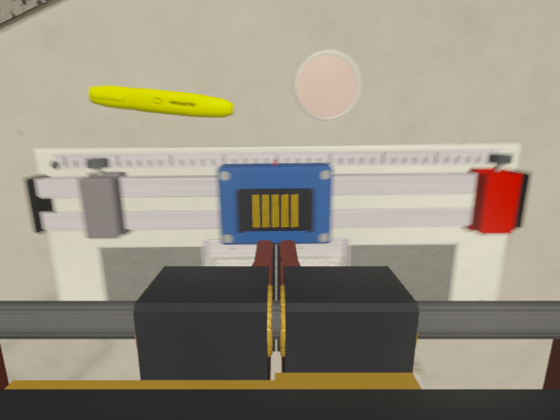

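The wrist view shows the rail running level in the image, so the tool is aligned with it. The pad's centre is near (276,210), the red stop is on the right near (497,201) and the grey stop on the left near (102,205).

```bash
python3 - <<'E'
from h import *
for p,z in(((276,210.5),62),((276,204),48),((240,210),62),((312,210),62),((497,201),50),((102,205),50)): print(p,np.round(ray("wrist",p,z),1))
s=arm.read_state();q=s["ee_rot"];a=2*np.arctan2(q[1],q[0]);R=np.array([[np.cos(a),np.sin(a)],[np.sin(a),-np.cos(a)]])
pad=ray("wrist",(276,210.5),62)[:2]; print("tool shift",R.T@(pad-s["ee_pos"][:2]))
E
```

```text
(276, 210.5) [504.3 138.   62. ]
(276, 204) [502.1 139.   48. ]
(240, 210) [492.6 110.6  62. ]
(312, 210) [515.2 165.8  62. ]
(497, 201) [571.2 315.8  50. ]
(102, 205) [4.457e+02 2.000e-01 5.000e+01]
tool shift [-2.76377174 -0.50373347]
```

>>> jog_arm --pt "0 0 0 -0.001 0 0.035 0" --pt "0 0 0 -0.002 -0.001 0.07 0" --pt "0 0 0 -0.002 -0.001 0.095 0" --pt "0 0 0 -0.002 -0.001 0.108 0" --pt "0 0 0 -0.002 -0.001 0.112 0"

```text
t: 2.93
ee_pos: [502.0, 136.1, 90.5]
ee_rot: [0.194, 0.981, -0.001, -0.002]
ft_force: [-0.3, 0.7, -0.3]
gripper_width: 0.6
gripper_force: 0.0
```

>>> jog_arm --pt "0 0 0 0 0 0.002 0" --pt "0 0 0 0 0 0.004 0" --pt "0 0 0 0 0 0.006 0" --pt "0 0 0 0 0 0.008 0" --pt "0 0 0 0 0 0.009 0"

```text
t: 3.35
ee_pos: [504.4, 138.1, 84.3]
ee_rot: [0.193, 0.981, 0.0, 0.001]
ft_force: [-0.8, 0.9, 0.7]
gripper_width: 0.3
gripper_force: 0.1
```

```bash
python3 - <<'E'
from h import *
im=arm.camera("wrist"); cv2.imwrite("pics/w2.png",im[:,:,::-1])
print(arm.read_state()["ft_force"])
E
```

```text
[0.18885719 0.33770519 1.46955433]
```

View pics/w2.png

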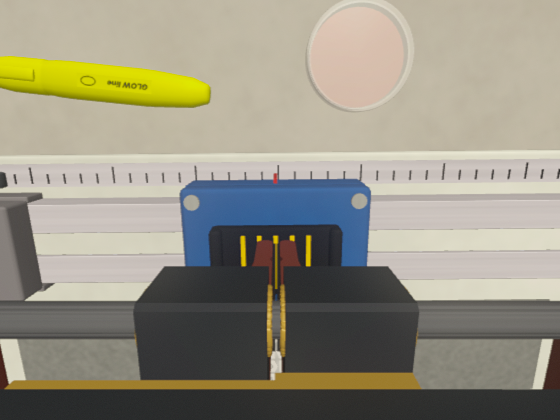

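The fingertips are at column 276, centred between the ridges at about 215 and 336. They are inside the pad's near edge (row 226) and just touching the floor. Pressing down.

>>> jog_arm --pt "0 0 0 0 0 0.002 0" --pt "0 0 0 0 0 0.004 0" --pt "0 0 0 0 0 0.006 0" --pt "0 0 0 0 0 0.007 0" --pt "0 0 0 0 0 0.007 0"

```text
t: 3.82
ee_pos: [504.7, 138.6, 78.2]
ee_rot: [0.193, 0.981, 0.001, 0.001]
ft_force: [-4.4, 1.5, 16.4]
gripper_width: 0.7
gripper_force: 8.3
```

The pad is fully down with 16 N on it. Now I'll push towards red, along tool +y.

>>> jog_arm --pt "0 0 0 0 0.003 0 0" --pt "0 0 0 0 0.008 0 0" --pt "0 0 0 0 0.014 0 0" --pt "0 0 0 0 0.021 0 0" --pt "0 0 0 0 0.028 0 0"

```text
t: 4.23
ee_pos: [515.0, 164.6, 78.2]
ee_rot: [0.193, 0.981, 0.0, 0.0]
ft_force: [-4.4, 0.6, 16.4]
gripper_width: 0.6
gripper_force: 8.3
```

>>> jog_arm --pt "0 0 0 0 0.007 0 0" --pt "0 0 0 0 0.014 0 0" --pt "0 0 0 0 0.021 0 0" --pt "0 0 0 0 0.027 0 0" --pt "0 0 0 0 0.032 0 0"

```text
t: 4.65
ee_pos: [526.9, 194.6, 78.2]
ee_rot: [0.193, 0.981, 0.0, 0.0]
ft_force: [-5.0, 1.7, 16.4]
gripper_width: 0.5
gripper_force: 8.3
```

```bash
python3 - <<'E'
from h import *
im=arm.camera("wrist"); cv2.imwrite("pics/w3.png",im[:,:,::-1])
print(arm.read_state()["ft_force"],arm.read_state()["ee_pos"])
E
```

```text
[-4.68125316  3.88215009 15.22571518] [527.2980491  195.37919201  78.21427096]
```

View pics/w3.png

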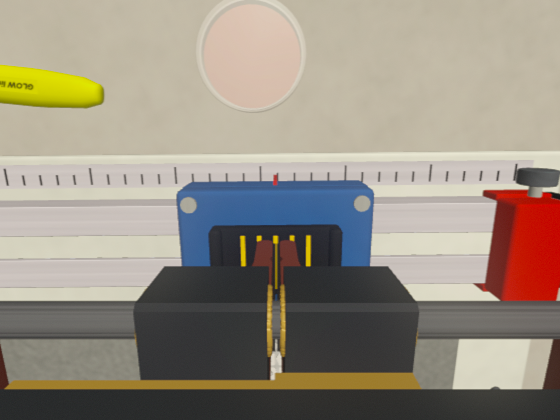

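The carriage is riding with the tips, which are still at column 276, centred on the pad. The gap to red spans columns 371 to 490, about 62 mm.

>>> jog_arm --pt "0 0 0 0 0.006 0 0" --pt "0 0 0 0 0.013 0 0" --pt "0 0 0 0 0.02 0 0" --pt "0 0 0 0 0.027 0 0" --pt "0 0 0 0 0.034 0 0"

```text
t: 5.12
ee_pos: [539.5, 226.0, 78.2]
ee_rot: [0.193, 0.981, 0.0, -0.0]
ft_force: [-5.2, 0.6, 16.3]
gripper_width: 0.5
gripper_force: 8.0
```

>>> jog_arm --pt "0 0 0 0 0.006 0 0" --pt "0 0 0 0 0.011 0 0" --pt "0 0 0 0 0.015 0 0" --pt "0 0 0 0 0.018 0 0" --pt "0 0 0 0 0.021 0 0"

```text
t: 5.53
ee_pos: [547.2, 245.5, 78.2]
ee_rot: [0.193, 0.981, 0.0, -0.0]
ft_force: [-6.6, 2.0, 16.5]
gripper_width: 0.2
gripper_force: 7.9
```

>>> jog_arm --pt "0 0 0 0 0.002 0 0" --pt "0 0 0 0 0.004 0 0" --pt "0 0 0 0 0.006 0 0" --pt "0 0 0 0 0.008 0 0" --pt "0 0 0 0 0.009 0 0"

```text
t: 5.95
ee_pos: [550.6, 253.9, 78.2]
ee_rot: [0.193, 0.981, 0.0, -0.0]
ft_force: [-6.2, 2.3, 16.0]
gripper_width: 0.5
gripper_force: 7.9
```

```bash
python3 - <<'E'
from h import *
im=arm.camera("wrist"); cv2.imwrite("pics/w4.png",im[:,:,::-1])
print(arm.read_state()["ft_force"],arm.read_state()["ee_pos"])
E
```

```text
[-6.14648331  3.19667761 14.70585084] [550.62145731 254.00083804  78.23006431]
```

View pics/w4.png

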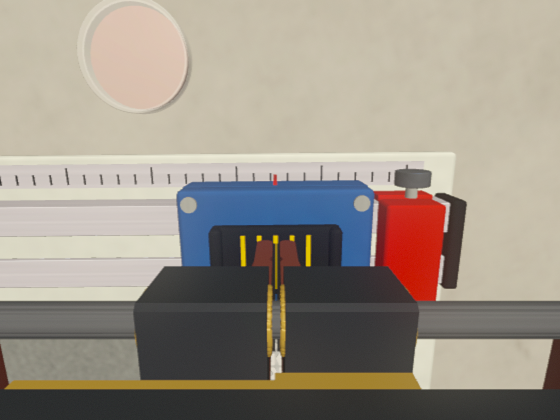

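The carriage edge is at column 371 and red starts at about 375, so the gap is about 2 mm and there is no contact force yet. I'll keep pushing slowly until the force rises.

>>> jog_arm --pt "0 0 0 0 0.001 0 0" --pt "0 0 0 0 0.002 0 0" --pt "0 0 0 0 0.003 0 0" --pt "0 0 0 0 0.004 0 0" --pt "0 0 0 0 0.005 0 0"

```text
t: 6.42
ee_pos: [552.4, 258.3, 78.3]
ee_rot: [0.193, 0.981, 0.0, -0.0]
ft_force: [-6.3, 2.0, 15.7]
gripper_width: 0.4
gripper_force: 7.7
```

>>> jog_arm --pt "0 0 0 0 0.001 0 0" --pt "0 0 0 0 0.002 0 0" --pt "0 0 0 0 0.003 0 0" --pt "0 0 0 0 0.004 0 0" --pt "0 0 0 0 0.004 0 0"

```text
t: 6.83
ee_pos: [552.7, 259.4, 78.1]
ee_rot: [0.192, 0.981, -0.002, -0.001]
ft_force: [-8.9, -10.6, 21.1]
gripper_width: 0.2
gripper_force: 11.0
```

```bash
python3 - <<'E'
from h import *
im=arm.camera("wrist"); cv2.imwrite("pics/w5.png",cv2.resize(im[150:310,160:480,::-1],None,fx=2.5,fy=2.5))
print(arm.read_state()["ft_force"],arm.read_state()["ee_pos"])
E
```

```text
[ -8.04505667 -10.47049584  22.04153776] [552.67613304 259.39941955  78.12486475]
```

View pics/w5.png

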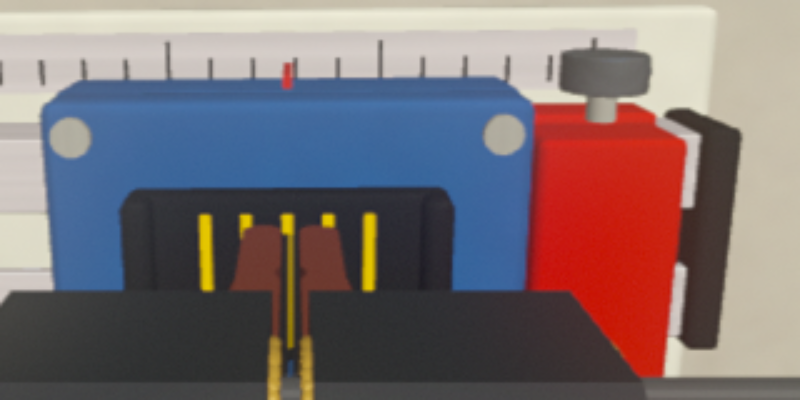

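There is no gap left between blue and red (crop column about 530), and the force rose to about 13 N along the rail, so the carriage is against the stop. I'll ease the sideways load off, then lift straight up.

>>> jog_arm --pt "0 0 0 0 -0.001 0 0" --pt "0 0 0 0 -0.002 0 0" --pt "0 0 0 0 -0.002 0 0"

```text
t: 7.13
ee_pos: [552.6, 259.1, 78.2]
ee_rot: [0.193, 0.981, -0.0, -0.001]
ft_force: [-8.3, -2.4, 17.7]
gripper_width: -0.0
gripper_force: 8.8
```

>>> jog_arm --pt "0 0 0 0 0 -0.003 0" --pt "0 0 0 0 0 -0.006 0" --pt "0 0 0 0 0 -0.01 0" --pt "0 0 0 0 0 -0.016 0" --pt "0 0 0 0 0 -0.03 0"

```text
t: 7.55
ee_pos: [552.6, 259.0, 105.9]
ee_rot: [0.193, 0.981, -0.001, -0.001]
ft_force: [-0.1, -0.6, 0.2]
gripper_width: 0.3
gripper_force: 0.0
```

>>> jog_arm --pt "0 0 0 0 0 -0.03 0" --pt "0 0 0 0 0 -0.06 0" --pt "0 0 0 0 0 -0.09 0" --pt "0 0 0 0 0 -0.11 0" --pt "0 0 0 0 0 -0.11 0"

```text
t: 7.97
ee_pos: [556.1, 260.6, 222.7]
ee_rot: [0.193, 0.981, 0.003, 0.004]
ft_force: [1.9, 1.1, 0.9]
gripper_width: 0.5
gripper_force: 0.0
```

```bash
python3 - <<'E'
from h import *
im=arm.camera("wrist"); cv2.imwrite("pics/w6.png",cv2.resize(im[120:280,160:480,::-1],None,fx=2.5,fy=2.5))
print(arm.read_state()["ft_force"],arm.read_state()["ee_pos"])
E
```

```text
[ 0.19776584 -0.47673492 -1.02754321] [555.03934707 260.04287008 220.09909759]
```

View pics/w6.png

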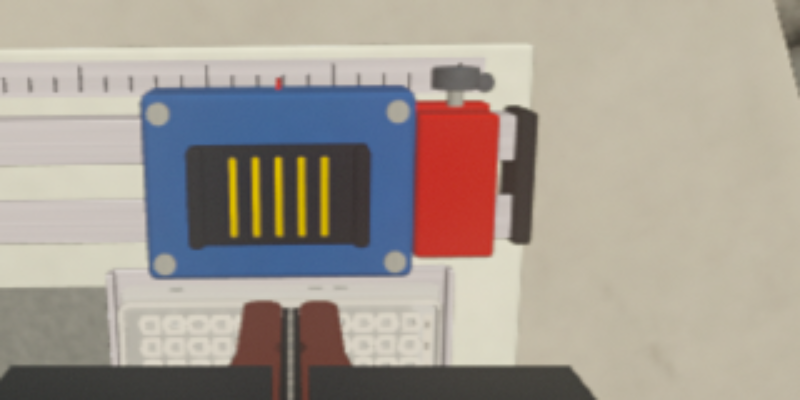

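The carriage sits flush against the red stop (crop column about 414), the pad looks to be up again, and the hand is clear. Handing in.

```bash
python3 -c "
from rig import arm
print(arm.sign_off())"
```

```text
the job is handed in; nothing more can be done
None
```

I pressed the pad down, pushed the carriage up against the red stop, let the pad up and took the hand clear; the last picture shows it flush there, and the job is handed in (about 8 of the 40 s used, no verdict returned).

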